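# Reset the metering valve of a gauge test stand

## Robot

A 6-joint arm with a two-finger parallel gripper is mounted at the origin on the work surface. World frame = base frame: x ahead of the robot, y to its left, z up, the work surface at z = 0. Lengths are in mm, angles in degrees, forces in N, time in s.
With the tool pointing down it reaches from about 350 to 850 mm from the base axis. Payload 8.1 kg.
Tool frame: the origin (TCP) lies at the very end of the fingers, on their centre line; the grasp point (between the pads) lies 19 mm behind it (r.grip_depth is the distance from the TCP to the grasp point, in mm); y points along the fingers, z is the direction in which the jaws open and shut, and the axes are right-handed (so a half turn about y gives the same grasp; the last joint's range is limited). The gripper opens to 85 mm and grips with 20 to 120 N. Pads are 22 mm wide; open, the fingers measure 114 mm over their backs; the gripper's body (76 mm by 85 mm) begins 54 mm behind the grasp point. The pads swing forward as they close: fully open they stand 13 mm farther back than shut.
Start: joints at [72.342, 7.471, 85.268, -0, 87.261, -4.893], TCP at [132.554, 585.179, 231.292] pointing down, gripper open.
Joint ranges: [-169.43, 169.43], [-51.17, 129.36], [1.28, 143.12], [-76.62, 256.62], [0, 156.53], [-152.29, 152.29]. Speed limits (degrees/s): [136.94, 136.94, 159.86, 180, 180, 180].

## Interface

Orientations are given as [roll, pitch, yaw] about the fixed x, y, z axes, in that order (R = Rz(yaw) Ry(pitch) Rx(roll)).
In Python, from bench import readout, eyes, r gives the robot as it stands. The module is installed in compiled form; this text tells all that it offers.
- The arm moves only by the tool move_arm, never from a script. Its argument "motion" is text: rows parted by semicolons, each of 6 numbers parted by spaces: the shift along the world's x, y, z in cm, then the turn, a rotation vector about the world's x, y, z in degrees. A call has 1 to 10 rows; each row is the pose to reach, as a shift and turn from the pose commanded when the call began; what a row does not reach only later rows make up. A row lasts 1/12 s, in which the tool goes at most 41.7 mm and 7.16 degrees, less where a joint would pass 70% of its speed; a pose out of reach is approached as far as the arm can. A call with a gripper value outside its range is refused whole. "fingers" is the finger opening in cm, from 0 to 8.54, set as the call begins (left out, the last holds). The fingers move at their own pace and stop on an object; "squeeze" is the grip in N (left out, the last holds). Time passes only in rows, so rows that repeat a pose let the fingers close. It gives the time, the measured TCP pose, the force and the opening at its end, in the units of the state.
- readout.sense(): the state, without advancing time (a new reading comes with each control period).
- eyes.snapshot(name): name is "scene" or "top"; returns a dict with "image" (400x640x3 uint8, blue, green, red), "fx", "fy", "cx", "cy" (pixels), "dist_coeffs" ([k1, k2, p1, p2, k3] as OpenCV has them; the pictures are not rectified), "world_to_cam" (4x4, takes a point from world to camera coordinates). Camera axes: x right, y down, z forward; pixel columns grow to the right and rows downward; lengths in mm; the calibration is good to about 2 mm. A picture is of the moment at which its call begins. There is no depth.
- r.hand_in(): hands the job in, once; it reports no verdict.
The state is a dict: "time": time; "joint_pos": joint angles; "qd": joint speeds; "joint_efforts": joint torques, N m; "tool_pos": TCP position; "tcp_rot": TCP orientation; "ft_force": force on the tool from outside, world axes, zero at the start; "wrist_torque": the same for the moment, N m; "finger_gap": finger opening in mm.
Only numpy, scipy, OpenCV 4.12 (cv2) and the standard library are available. Lean on these libraries where they do the work, as an engineer would, in place of code of your own. Each camera call takes 0.05 s, during which the arm holds its last target. There are 200 camera calls.

## Task

Reset the metering valve on the gauge test stand: turn its six-sided knob clockwise (seen from above) until you feel the needle firmly on its seat, finger-tight and never forced, then back it off exactly five clicks and let go. Leave the T-bar valve, the gauge, the wrench and the adapter as they are.

Things in the scene. Friction and masses are not known exactly. Their poses are not given: they have to be found in the camera images.
- knob: black six-sided knob on the metering valve, 40 mm across flats (46 mm over corners), 28 mm tall, flat top with a bright disc and a narrow light index rib. Origin on its vertical turning axis at the centre of its underside, 113 mm above the bench; z up. Rib along +x, square to a flat. Clamped on its spindle at an arbitrary angle: the rib does not tell where the stop is. Clear for 80 mm around.
- knob_top (a point): centre of the knob's top face, 141 mm above the bench. Clockwise from above closes. The knob clicks 16 times a turn (22.5 degrees, 0.393 rad, a click); turning it takes a torque that swings between about +0.1 and -0.1 N m within each click, and let go it rests in a click. It starts 2 to 7 clicks open and cannot open beyond 12.
- valve: metering valve that carries the knob: brass block 44 x 44 x 30 mm, on it a round steel click head 50 mm in diameter whose top is 48 mm above the block's underside and 5 mm below the knob. A small spring plunger juts 14 mm out of the click head along +x, 39 mm up. Fixed on the stand. Origin at the centre of the block's underside, on the knob's axis, 60 mm above the bench; z up.
- needle_tip (a point): tip of the needle inside the valve block (hidden), on the knob's axis; at the seat point when just touching. It rises only 1 mm per turn of the knob, 0.0625 mm per click, far less than a pose reading can show.
- needle_seat (a point): the needle's seat inside the valve block (hidden), on the knob's axis, 8 mm above the block's underside; z up. It is the knob's stop, slightly soft: past first touch the torque rises from 0.1 N m by about 3 N m per rad. Firmly seated from 0.2 N m (0.05 rad past touch); damaged beyond 0.5 N m (0.15 rad). The first rest lies 0.1 click off first touch, the n-th click back at n + 0.1 clicks.
- stand: gauge test stand: grey cast base 260 (x) x 380 (y) mm, deck 60 mm above the bench. Origin under its centre at bench level, x from front to back. The two valves stand 70 mm in front of its centre, 100 mm to either side (which is where varies). At the back a 100 mm reference gauge (90 mm behind the origin, top at 220 mm), an empty port at the left, a screw press with handwheel at the right end.
- shutoff: the other valve on the deck, same brass block but with a T-bar handle: leave it alone. Origin at the centre of the block's underside, z up; the T-bar is 63 mm long and 9 mm thick with its top at 67 mm
- tbar_end (a point): one end of the T-bar handle of the other valve, 27 mm from its axis; must stay where it is
- loose_gauge: loose pressure gauge lying dial up on the bench at the left of the stand, 100 mm in diameter and 40 mm tall, with a brass stem; origin at the centre of its underside. Leave it
- wrench: open-ended wrench 160 mm long lying on the bench in front of the stand. Leave it
- adapter: small brass hex adapter, 24 mm across, 32 mm tall, standing on the stand's deck beside the reference gauge; origin at the centre of its underside. Leave it

How it is judged (in metres and radians):
On the way:
1. the needle is firmly on its seat (pressed at least 0.004 mm, 0.025 rad, into it) (z of needle_tip in the frame of needle_seat below -4e-06 m), for 0.1 s.
At the end, for the whole second after the job is handed in: after the needle was felt firmly on its seat, the knob stands released and still five clicks back from the stop: the needle is 0.319 mm off its seat, within 0.025 mm (0.4 of a click, so not four and not six) (z of needle_tip in the frame of needle_seat between 0.000294 and 0.000344 m and angular speed of knob below 0.3 rad/s); the robot touches nothing.
It fails at once if the needle is forced into its seat (more than 0.15 rad of turning past first touch, about 0.5 N m) (z of needle_tip in the frame of needle_seat below -2.39e-05 m).
It fails at once if the T-bar valve is turned (distance of tbar_end from where it was at the start of the episode above 0.01 m).
It fails at once if the loose gauge, the wrench or the adapter is shifted by more than 2 cm (distance of any of loose_gauge, wrench, adapter from where it was at the start of the episode above 0.02 m).
It also fails if it takes over 67 s, if anything falls off the work surface, if the arm or the gripper's body presses on something with over 40 N, if the wrist force passes 120 N, or if a joint passes its speed limit or range.

## Working session

There is one attempt and no reset: what is moved stays moved. The work goes in short steps, Python scripts to look and compute and a tool call to move; the robot and the scene stay as the last step left them, time stands still between calls to the robot, and variables do not carry over. Pictures are saved under pics/ and viewed, about 8 in all and at most 12, crops included, and the job is handed in when it is done.

Besides the shell and the picture viewer there is one more tool, called after "Request:" as name(argument=value, ...) on one line, values as JSON. move_arm: Moves the arm, as the interface text tells. Its arguments: {"type":"object","properties":{"motion":{"type":"string"},"fingers":{"type":"number"},"squeeze":{"type":"number"}},"required":["motion"]}

```bash
mkdir -p pics; cat > h.py <<'E'
import numpy as np, cv2
from bench import readout, eyes, r
def snap(n,f=None):
    s=eyes.snapshot(n)
    if f: cv2.imwrite('pics/'+f,s['image'])
    return s
def ray(s,u,v,z):
    K=np.array([[s['fx'],0,s['cx']],[0,s['fy'],s['cy']],[0,0,1]])
    p=cv2.undistortPoints(np.array([[[u,v]]],float),K,np.array(s['dist_coeffs']))[0,0]
    T=np.array(s['world_to_cam']);R=T[:3,:3];c=-R.T@T[:3,3];d=R.T@np.array([p[0],p[1],1])
    return c+d*(z-c[2])/d[2]
def proj(s,P):
    K=np.array([[s['fx'],0,s['cx']],[0,s['fy'],s['cy']],[0,0,1]]);T=np.array(s['world_to_cam'])
    return cv2.projectPoints(np.array(P,float).reshape(-1,1,3),cv2.Rodrigues(T[:3,:3])[0],T[:3,3],K,np.array(s['dist_coeffs']))[0].reshape(-1,2)
E
python3 - <<'E'
from h import *
a=snap('scene','s0.png');b=snap('top','t0.png')
print(readout.sense()); 
for s in(a,b): T=s['world_to_cam'];print(-T[:3,:3].T@T[:3,3],s['fx'])
E
```

```text
{'time': 0.1, 'joint_pos': array([ 7.23434460e+01,  7.51014789e+00,  8.53226174e+01,  3.17018225e-04,
        8.72619976e+01, -4.89329438e+00]), 'qd': array([-0.06685769, -0.09331411, -0.0314286 ,  0.09368177,  0.00739335,
        0.04307722]), 'joint_efforts': array([ 1.02464652e-03, -5.70948744e+01, -5.01946235e+01, -1.87541018e-04,
        8.06470314e-03, -3.62207049e-05]), 'tool_pos': array([132.38293355, 584.70961695, 230.35998228]), 'tcp_rot': array([-9.00943905e+01,  8.39878135e-03, -1.27632820e+01]), 'ft_force': array([-0.80228781, -0.0809085 ,  0.73864492]), 'wrist_torque': array([-0.06456869,  0.03163639, -0.05661711]), 'finger_gap': 85.70663417635117}
[1128.40137951   79.27447092  678.08765086] 385.5048976548455
[552.86054771 134.44050738 929.48675228] 369.5947586736315
```

View pics/s0.png

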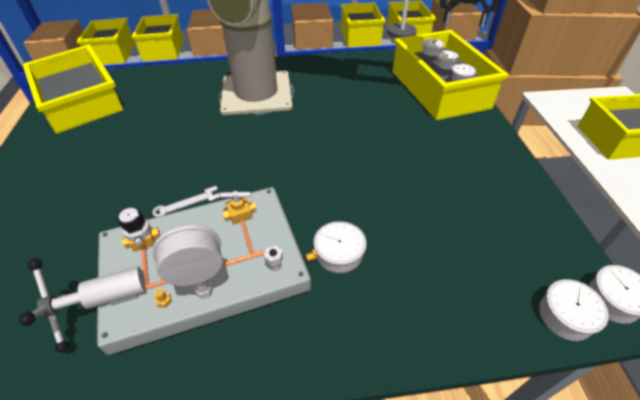

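View pics/t0.png

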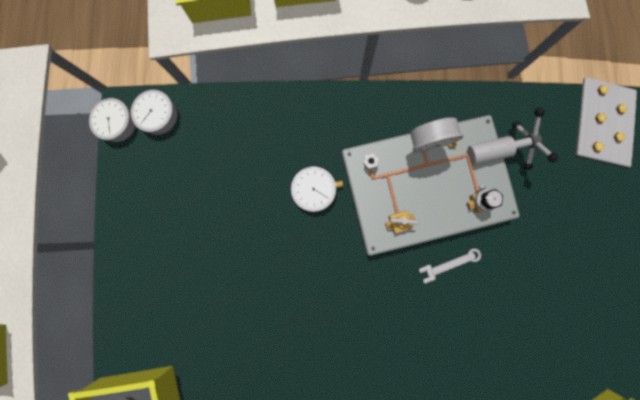

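Scene: knob at about (131,216), T-bar valve at (239,207). Top: knob at about (490,199), T-bar valve at (402,222), wrench at (450,266).

```bash
python3 - <<'E'
from h import *
a=cv2.imread('pics/s0.png');b=cv2.imread('pics/t0.png')
A=cv2.resize(a[195:255,105:165],None,fx=8,fy=8,interpolation=cv2.INTER_CUBIC)[:,:400]
B=cv2.resize(b[175:235,465:515],None,fx=8,fy=8,interpolation=cv2.INTER_CUBIC)
cv2.imwrite('pics/c0.png',np.hstack([A,B]))
s=snap('scene');t=snap('top')
print(ray(s,131,213,141),ray(t,491,199,141))
for c in [(349,150),(490,118),(517,213),(371,252)]: print(ray(t,*c,60))
E
```

```text
[ 617.64059441 -222.55004889  141.        ] [ 618.94943548 -220.046143    141.        ]
[745.99984269  83.19313464  60.        ]
[ 825.03582183 -264.52560642   60.        ]
[ 591.47057148 -319.96871365   60.        ]
[503.54773833  34.75537654  60.        ]
```

View pics/c0.png

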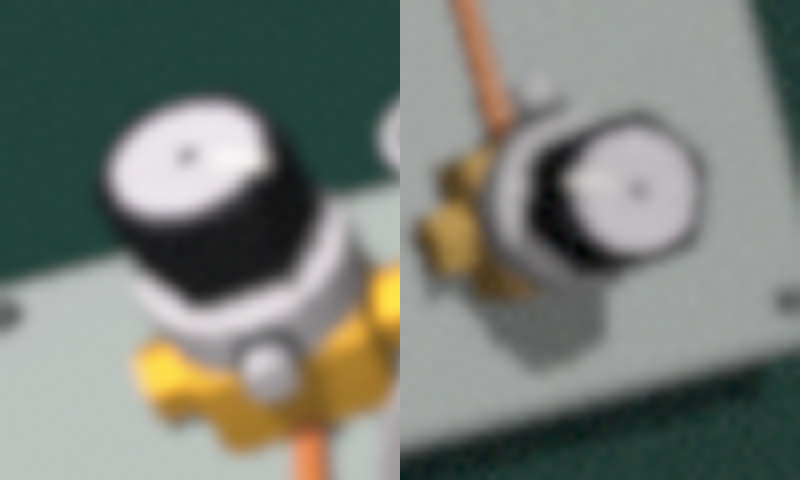

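Crop: disc centre at scene (128.4,214.4), top (495,198.7); rib end at scene (138,215), top (486.5,197.5).

```bash
python3 - <<'E'
from h import *
s=snap('scene');t=snap('top')
for q,c,e in((s,(127.9,213.9),(137.8,214.5)),(t,(494.6,198.3),(486,197.2))):
    C=ray(q,*c,141);E=ray(q,*e,142);d=E-C;print(C,np.hypot(d[0],d[1]),np.degrees(np.arctan2(d[1],d[0])))
# joint-free check: hex outline in top
print(readout.sense()['time'])
E
```

```text
[ 619.18989398 -228.0106106   141.        ] 20.343221736780247 76.01025495926697
[ 620.41657522 -228.22379755  141.        ] 19.827633217403797 82.89321180455627
0.3
```

Request:
move_arm(motion="48.7 -81.3 1 0 0 2;48.7 -81.3 1 0 0 2;48.7 -81.3 1 0 0 2;48.7 -81.3 1 0 0 2;48.7 -81.3 1 0 0 2;48.7 -81.3 1 0 0 2;48.7 -81.3 1 0 0 2;48.7 -81.3 1 0 0 2;48.7 -81.3 1 0 0 2;48.7 -81.3 1 0 0 2", fingers=8.5)

```text
time: 1.13
tool_pos: [347.2, 226.0, 236.0]
tcp_rot: [-90.0, -0.0, -10.7]
ft_force: [1.4, 0.5, 0.4]
finger_gap: 85.0
```

Request:
move_arm(motion="27.3 -45.6 0 0 0 0;27.3 -45.6 0 0 0 0;27.3 -45.6 0 0 0 0;27.3 -45.6 0 0 0 0;27.3 -45.6 0 0 0 0;27.3 -45.6 0 0 0 0;27.3 -45.6 0 0 0 0;27.3 -45.6 0 0 0 0;27.3 -45.6 0 0 0 0;27.3 -45.6 0 0 0 0")

```text
time: 1.97
tool_pos: [561.4, -131.9, 235.6]
tcp_rot: [-90.0, -0.0, -10.8]
ft_force: [1.1, 0.5, 1.2]
finger_gap: 85.1
```

Request:
move_arm(motion="10 -14 0 0 0 0;10 -14 0 0 0 0;10 -14 0 0 0 0")

```text
time: 2.22
tool_pos: [634.1, -233.4, 235.4]
tcp_rot: [-90.0, -0.0, -10.8]
ft_force: [-1.0, 0.7, -0.1]
finger_gap: 84.6
```

Request:
move_arm(motion="-1.4 0.4 -3 0 0 0;-1.4 0.4 -6.5 0 0 0;-1.4 0.4 -6.5 0 0 0;-1.4 0.4 -6.5 0 0 0")

```text
time: 2.55
tool_pos: [617.3, -226.5, 167.6]
tcp_rot: [-89.9, 0.4, -10.8]
ft_force: [-0.5, -1.0, 0.4]
finger_gap: 85.1
```

```bash
python3 - <<'E'
from h import *
s=snap('scene');t=snap('top')
S=readout.sense();print(S['tool_pos'],S['tcp_rot'],S['wrist_torque'],S['joint_pos'])
A=cv2.resize(s['image'][175:245,85:165],None,fx=5,fy=5,interpolation=cv2.INTER_CUBIC)
B=cv2.resize(t['image'][165:235,455:535],None,fx=5,fy=5,interpolation=cv2.INTER_CUBIC)
cv2.imwrite('pics/c1.png',np.hstack([A,B]))
E
```

```text
[ 619.88950092 -227.32113813  172.93360621] [-90.02704776  -0.11318315 -10.73754587] [ 0.02663985 -0.0385457   0.02791954] [-2.45865767e+01  1.83597874e+01  7.88619424e+01  8.37379996e-04
  8.26619031e+01 -1.03849110e+02]
```

View pics/c1.png

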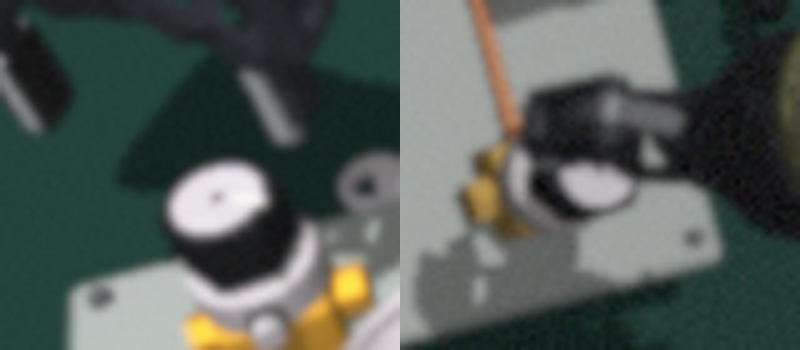

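Picture: open fingers straddle the knob, one at each side along the rib axis (scene crop (40,100) and (280,110)), rib still at about 79°. Descend.

Request:
move_arm(motion="0 0 -3 0 0 0;0 0 -5.6 0 0 0;0 0 -5.6 0 0 0;0 0 -5.6 0 0 0;0 0 -5.6 0 0 0")

```text
time: 3.07
tool_pos: [620.8, -227.8, 118.2]
tcp_rot: [-90.1, -0.2, -10.7]
ft_force: [-0.1, -0.1, 0.5]
finger_gap: 84.7
```

Request:
move_arm(motion="0 0 0 0 0 0;0 0 0 0 0 0;0 0 0 0 0 0;0 0 0 0 0 0;0 0 0 0 0 0;0 0 0 0 0 0;0 0 0 0 0 0;0 0 0 0 0 0", fingers=3.5, squeeze=30)

```text
time: 3.73
tool_pos: [620.5, -225.5, 116.7]
tcp_rot: [-89.9, -0.1, -10.7]
ft_force: [-0.4, 10.1, 8.7]
finger_gap: 39.3
```

```bash
cat > st.py <<'E'
from h import *
S=readout.sense()
for k in('time','tool_pos','tcp_rot','ft_force','wrist_torque','finger_gap'):print(k,np.round(S[k],3))
print('jaw',S['joint_pos'][0]-S['joint_pos'][5],'j6',S['joint_pos'][5],S['joint_efforts'][5])
E
python3 st.py
```

```text
time 3.733
tool_pos [ 620.507 -225.536  116.65 ]
tcp_rot [-89.859  -0.1   -10.687]
ft_force [-0.39  10.08   8.721]
wrist_torque [1.51  0.251 0.143]
finger_gap 39.326
jaw 79.34983271584498 j6 -103.86129679752034 0.1329226791858673
```

Request:
move_arm(motion="0 0.2 0.1 0 0 0;0 0.2 0.1 0 0 0;0 0.2 0.1 0 0 0")

```text
time: 3.98
tool_pos: [620.4, -225.4, 116.8]
tcp_rot: [-90.0, -0.1, -10.7]
ft_force: [4.5, 3.8, 3.9]
finger_gap: 39.4
```

```bash
python3 st.py
```

```text
time 3.983
tool_pos [ 620.421 -225.395  116.795]
tcp_rot [-89.996  -0.142 -10.745]
ft_force [4.479 3.808 3.934]
wrist_torque [ 0.275 -0.631  0.147]
finger_gap 39.416
jaw 79.26380579610534 j6 -103.69889457013268 0.1753672817721963
```

```bash
cat > q.py <<'E'
from h import *
L=[]
for i in range(4):
    if i: eyes.snapshot('top')
    S=readout.sense();L.append(np.r_[S['time'],S['joint_pos'][0]-S['joint_pos'][5],S['wrist_torque'][2],S['joint_efforts'][5],S['ft_force'],S['tool_pos'],S['finger_gap']])
L=np.array(L);m=L.mean(0)
print('t %.2f jaw %.2f tz %.3f sd %.3f e6 %.3f F %s P %s gap %.1f'%(L[-1,0],m[1],m[2],L[:,2].std(),m[3],m[4:7].round(1),m[7:10].round(1),m[10]))
E
python3 q.py
```

```text
t 4.13 jaw 79.26 tz 0.148 sd 0.009 e6 0.163 F [4.6 3.  4.8] P [ 620.4 -225.4  116.7] gap 39.4
```

Request:
move_arm(motion="0 0 0 0 0 -3;0 0 0 0 0 -4.5;0 0 0 0 0 -4.5")

```text
time: 4.38
tool_pos: [620.4, -225.3, 116.7]
tcp_rot: [-90.0, -0.1, -15.4]
ft_force: [6.1, 2.7, 4.2]
finger_gap: 39.2
```

```bash
python3 q.py
```

```text
t 4.53 jaw 74.71 tz 0.005 sd 0.022 e6 0.272 F [5.4 2.7 4.8] P [ 620.4 -225.3  116.7] gap 39.3
```

Request:
move_arm(motion="0 0 0 0 0 -3;0 0 0 0 0 -4.5;0 0 0 0 0 -4.5")

```text
time: 4.78
tool_pos: [620.4, -225.3, 116.7]
tcp_rot: [-89.9, -0.1, -19.9]
ft_force: [4.8, 2.9, 5.7]
finger_gap: 39.4
```

```bash
python3 q.py
```

```text
t 4.93 jaw 70.21 tz -0.050 sd 0.011 e6 0.225 F [4.7 3.5 5.2] P [ 620.4 -225.3  116.7] gap 39.5
```

Request:
move_arm(motion="0 0 0 0 0 -3;0 0 0 0 0 -4.5;0 0 0 0 0 -4.5")

```text
time: 5.18
tool_pos: [620.5, -225.2, 116.7]
tcp_rot: [-89.9, -0.1, -24.4]
ft_force: [4.7, 4.2, 6.0]
finger_gap: 39.4
```

```bash
python3 q.py
```

```text
t 5.33 jaw 65.71 tz -0.071 sd 0.011 e6 0.183 F [4.8 4.1 5.3] P [ 620.4 -225.2  116.7] gap 39.3
```

Request:
move_arm(motion="0 0 0 0 0 -3;0 0 0 0 0 -4.5;0 0 0 0 0 -4.5")

```text
time: 5.58
tool_pos: [620.5, -225.0, 116.7]
tcp_rot: [-89.9, -0.1, -28.9]
ft_force: [5.6, 4.1, 6.1]
finger_gap: 39.3
```

```bash
python3 q.py
```

```text
t 5.73 jaw 61.23 tz 0.155 sd 0.042 e6 0.427 F [5.7 4.1 5.6] P [ 620.5 -225.1  116.7] gap 39.3
```

Request:
move_arm(motion="0 0 0 0 0 -3;0 0 0 0 0 -4.5;0 0 0 0 0 -4.5")

```text
time: 5.98
tool_pos: [620.5, -225.0, 116.7]
tcp_rot: [-89.9, -0.1, -33.4]
ft_force: [5.6, 4.3, 5.1]
finger_gap: 39.9
```

```bash
python3 q.py
```

```text
t 6.13 jaw 56.72 tz -0.084 sd 0.028 e6 0.222 F [5.4 4.2 4.9] P [ 620.5 -225.   116.7] gap 39.6
```

Request:
move_arm(motion="0.15 0.12 0.1 0 0 0;0.15 0.12 0.1 0 0 0;0.15 0.12 0.1 0 0 0;0.15 0.12 0.1 0 0 0", squeeze=60)

```text
time: 6.47
tool_pos: [620.6, -224.9, 116.9]
tcp_rot: [-90.0, -0.0, -33.3]
ft_force: [-1.0, -1.5, 6.1]
finger_gap: 39.1
```

```bash
python3 q.py
```

```text
t 6.62 jaw 56.70 tz 0.041 sd 0.027 e6 0.044 F [-0.4 -1.9  4.7] P [ 620.6 -224.9  116.9] gap 39.0
```

Request:
move_arm(motion="0 0 0 0 0 -2.5;0 0 0 0 0 -2.5")

```text
time: 6.78
tool_pos: [620.6, -224.8, 116.9]
tcp_rot: [-90.0, -0.0, -35.9]
ft_force: [-0.9, -2.9, 4.3]
finger_gap: 38.7
```

```bash
python3 q.py
```

```text
t 6.93 jaw 54.17 tz -0.018 sd 0.030 e6 0.362 F [-1.4 -3.   4.9] P [ 620.7 -224.8  116.9] gap 38.7
```

Request:
move_arm(motion="0 0 0 0 0 -2.5;0 0 0 0 0 -2.5")

```text
time: 7.1
tool_pos: [620.7, -224.7, 116.9]
tcp_rot: [-90.0, -0.0, -38.4]
ft_force: [-0.1, -3.3, 4.5]
finger_gap: 38.8
```

```bash
python3 q.py
```

```text
t 7.25 jaw 51.70 tz -0.032 sd 0.018 e6 0.339 F [-1.2 -3.2  5.2] P [ 620.7 -224.8  116.9] gap 38.8
```

Request:
move_arm(motion="0 0 0 0 0 -2.5;0 0 0 0 0 -2.5")

```text
time: 7.42
tool_pos: [620.7, -224.7, 116.8]
tcp_rot: [-90.0, -0.0, -40.9]
ft_force: [-1.3, -2.5, 5.9]
finger_gap: 39.1
```

```bash
python3 q.py
```

```text
t 7.57 jaw 49.22 tz -0.011 sd 0.025 e6 0.298 F [-1.4 -3.3  5.7] P [ 620.7 -224.7  116.9] gap 38.9
```

Request:
move_arm(motion="0 0 0 0 0 -2.5;0 0 0 0 0 -2.5")

```text
time: 7.73
tool_pos: [620.7, -224.7, 116.9]
tcp_rot: [-90.0, -0.0, -43.4]
ft_force: [-1.0, -2.4, 3.8]
finger_gap: 38.7
```

```bash
python3 q.py
```

```text
t 7.88 jaw 46.72 tz -0.057 sd 0.041 e6 0.272 F [-0.6 -3.   4.5] P [ 620.7 -224.7  116.9] gap 39.1
```

Request:
move_arm(motion="0 0 0 0 0 -2.5;0 0 0 0 0 -2.5")

```text
time: 8.05
tool_pos: [620.8, -224.7, 116.9]
tcp_rot: [-90.0, -0.0, -45.9]
ft_force: [-0.7, -0.6, 4.4]
finger_gap: 38.8
```

```bash
python3 q.py
```

```text
t 8.20 jaw 44.22 tz -0.097 sd 0.031 e6 0.239 F [-1.5 -2.2  4.7] P [ 620.7 -224.7  116.9] gap 38.8
```

Request:
move_arm(motion="0 0 0 0 0 -2.5;0 0 0 0 0 -2.5")

```text
time: 8.37
tool_pos: [620.8, -224.6, 116.8]
tcp_rot: [-90.0, -0.0, -48.4]
ft_force: [-0.3, -2.8, 5.2]
finger_gap: 38.8
```

```bash
python3 q.py
```

```text
t 8.52 jaw 41.74 tz -0.067 sd 0.009 e6 0.263 F [-0.3 -2.7  5.3] P [ 620.8 -224.6  116.8] gap 38.8
```

Request:
move_arm(motion="0 0 0 0 0 -2.5;0 0 0 0 0 -2.5")

```text
time: 8.68
tool_pos: [620.8, -224.5, 116.9]
tcp_rot: [-90.0, -0.0, -50.8]
ft_force: [-1.6, -3.2, 5.0]
finger_gap: 39.2
```

```bash
python3 q.py
```

```text
t 8.83 jaw 39.26 tz 0.086 sd 0.013 e6 0.420 F [-0.6 -2.7  5.4] P [ 620.8 -224.5  116.8] gap 38.9
```

Request:
move_arm(motion="0 -0.08 0 0 0 -1.5;0 -0.08 0 0 0 -1.5")

```text
time: 9.0
tool_pos: [620.8, -224.6, 116.8]
tcp_rot: [-90.0, 0.0, -52.3]
ft_force: [-0.8, -0.4, 5.2]
finger_gap: 38.3
```

```bash
python3 q.py
```

```text
t 9.15 jaw 37.80 tz 0.035 sd 0.045 e6 0.246 F [-1.1  0.   6.4] P [ 620.8 -224.6  116.9] gap 38.7
```

Request:
move_arm(motion="0 0 0 0 0 -1;0 0 0 0 0 -1")

```text
time: 9.32
tool_pos: [620.9, -224.6, 116.8]
tcp_rot: [-90.0, 0.0, -53.2]
ft_force: [-1.2, 0.4, 8.0]
finger_gap: 38.9
```

```bash
python3 q.py
```

```text
t 9.47 jaw 36.81 tz 0.038 sd 0.011 e6 0.179 F [-0.8  0.2  6.7] P [ 620.8 -224.6  116.9] gap 38.8
```

Request:
move_arm(motion="0 0 0 0 0 -1.5;0 0 0 0 0 -1.5")

```text
time: 9.63
tool_pos: [620.9, -224.6, 116.9]
tcp_rot: [-90.0, 0.0, -54.8]
ft_force: [0.3, -1.5, 2.8]
finger_gap: 38.9
```

```bash
python3 q.py
```

```text
t 9.78 jaw 35.30 tz 0.011 sd 0.025 e6 0.235 F [ 0.  -0.2  5.3] P [ 620.9 -224.6  116.9] gap 38.9
```

Request:
move_arm(motion="0 0 0 0 0 -1.5;0 0 0 0 0 -1.5")

```text
time: 9.95
tool_pos: [620.9, -224.6, 116.9]
tcp_rot: [-90.0, 0.0, -56.3]
ft_force: [-0.2, -0.4, 4.4]
finger_gap: 38.7
```

```bash
python3 q.py
```

```text
t 10.10 jaw 33.80 tz 0.021 sd 0.036 e6 0.218 F [-0.7  0.2  6.3] P [ 620.9 -224.6  116.8] gap 39.0
```

Request:
move_arm(motion="0 0 0 0 0 -2;0 0 0 0 0 -2")

```text
time: 10.27
tool_pos: [620.9, -224.5, 116.8]
tcp_rot: [-90.0, 0.0, -58.3]
ft_force: [-0.6, 0.0, 7.0]
finger_gap: 39.0
```

```bash
python3 q.py
```

```text
t 10.42 jaw 31.79 tz -0.001 sd 0.044 e6 0.269 F [-0.8  0.1  6.6] P [ 620.9 -224.5  116.9] gap 38.9
```

Request:
move_arm(motion="0 0 0 0 0 -2;0 0 0 0 0 -2")

```text
time: 10.58
tool_pos: [621.0, -224.5, 116.8]
tcp_rot: [-90.0, 0.0, -60.3]
ft_force: [0.5, 0.7, 5.2]
finger_gap: 38.9
```

```bash
python3 q.py
```

```text
t 10.73 jaw 29.79 tz -0.005 sd 0.027 e6 0.251 F [0.  0.6 6.2] P [ 620.9 -224.5  116.9] gap 38.9
```

Request:
move_arm(motion="0 0 0 0 0 -2;0 0 0 0 0 -2")

```text
time: 10.9
tool_pos: [621.0, -224.5, 116.8]
tcp_rot: [-90.0, 0.0, -62.3]
ft_force: [0.4, 0.8, 4.1]
finger_gap: 39.1
```

```bash
python3 q.py
```

```text
t 11.05 jaw 27.79 tz -0.051 sd 0.030 e6 0.233 F [-0.4  0.1  6.3] P [ 621.  -224.5  116.8] gap 39.1
```

Request:
move_arm(motion="0 0 0 0 0 -2;0 0 0 0 0 -4;0 0 0 0 0 -6;0 0 0 0 0 -6")

```text
time: 11.38
tool_pos: [621.1, -224.4, 116.8]
tcp_rot: [-90.0, 0.0, -68.3]
ft_force: [1.3, 0.8, 4.5]
finger_gap: 39.2
```

```bash
python3 q.py
```

```text
t 11.53 jaw 21.79 tz -0.083 sd 0.031 e6 0.234 F [0.7 0.4 5.8] P [ 621.1 -224.4  116.8] gap 39.0
```

Request:
move_arm(motion="0 0 0 0 0 -2;0 0 0 0 0 -2")

```text
time: 11.7
tool_pos: [621.1, -224.4, 116.9]
tcp_rot: [-90.0, 0.0, -70.3]
ft_force: [-0.4, 0.6, 4.9]
finger_gap: 38.7
```

```bash
python3 q.py
```

```text
t 11.85 jaw 19.79 tz -0.105 sd 0.017 e6 0.177 F [0.2 0.2 5.7] P [ 621.1 -224.4  116.9] gap 38.9
```

Request:
move_arm(motion="0 0 0 0 0 -2;0 0 0 0 0 -2")

```text
time: 12.02
tool_pos: [621.1, -224.4, 116.9]
tcp_rot: [-90.0, 0.0, -72.3]
ft_force: [0.9, -0.3, 4.5]
finger_gap: 39.0
```

```bash
python3 q.py
```

```text
t 12.17 jaw 17.80 tz -0.006 sd 0.034 e6 0.261 F [0.8 0.4 5.3] P [ 621.1 -224.4  116.8] gap 38.9
```

Request:
move_arm(motion="0 0 0 0 0 -2;0 0 0 0 0 -2")

```text
time: 12.33
tool_pos: [621.2, -224.3, 116.9]
tcp_rot: [-90.0, 0.0, -74.3]
ft_force: [1.0, 0.7, 4.2]
finger_gap: 38.9
```

```bash
python3 q.py
```

```text
t 12.48 jaw 15.81 tz 0.077 sd 0.030 e6 0.327 F [0.5 1.1 5.8] P [ 621.1 -224.4  116.9] gap 39.0
```

Request:
move_arm(motion="0 0 0 0 0 -2;0 0 0 0 0 -2")

```text
time: 12.65
tool_pos: [621.2, -224.3, 116.9]
tcp_rot: [-90.0, 0.0, -76.3]
ft_force: [-0.2, 0.0, 6.7]
finger_gap: 39.0
```

```bash
python3 q.py
```

```text
t 12.80 jaw 13.81 tz 0.047 sd 0.032 e6 0.309 F [1.  0.6 5.6] P [ 621.2 -224.4  116.9] gap 38.9
```

Request:
move_arm(motion="0 0 0 0 0 -2;0 0 0 0 0 -2")

```text
time: 12.97
tool_pos: [621.2, -224.3, 116.9]
tcp_rot: [-90.0, 0.0, -78.3]
ft_force: [1.3, 1.2, 5.4]
finger_gap: 39.0
```

```bash
python3 q.py
```

```text
t 13.12 jaw 11.81 tz 0.079 sd 0.038 e6 0.337 F [0.6 1.4 5.8] P [ 621.2 -224.3  116.9] gap 38.9
```

Request:
move_arm(motion="0 0 0 0 0 -3;0 0 0 0 0 -6;0 0 0 0 0 -9;0 0 0 0 0 -12;0 0 0 0 0 -14;0 0 0 0 0 -14")

```text
time: 13.62
tool_pos: [621.4, -224.3, 116.9]
tcp_rot: [-89.9, 0.1, -92.3]
ft_force: [2.3, 1.7, 5.6]
finger_gap: 39.2
```

```bash
python3 q.py
```

```text
t 13.77 jaw -2.16 tz -0.083 sd 0.029 e6 0.327 F [3.6 2.2 5.2] P [ 621.4 -224.3  116.9] gap 39.0
```

Request:
move_arm(motion="0 0 0 0 0 -3;0 0 0 0 0 -3")

```text
time: 13.93
tool_pos: [621.5, -224.3, 116.9]
tcp_rot: [-89.9, 0.1, -95.3]
ft_force: [3.9, 3.4, 4.9]
finger_gap: 38.8
```

```bash
python3 q.py
```

```text
t 14.08 jaw -5.15 tz 0.050 sd 0.034 e6 0.488 F [4.2 3.  4.4] P [ 621.5 -224.3  116.9] gap 39.0
```

Request:
move_arm(motion="0 0 0 0 0 -3;0 0 0 0 0 -3")

```text
time: 14.25
tool_pos: [621.5, -224.3, 116.9]
tcp_rot: [-89.9, 0.1, -98.3]
ft_force: [4.7, 3.3, 4.4]
finger_gap: 39.1
```

```bash
python3 q.py
```

```text
t 14.40 jaw -8.14 tz 0.142 sd 0.072 e6 0.530 F [4.4 3.3 4.6] P [ 621.5 -224.3  116.9] gap 39.0
```

Request:
move_arm(motion="0 0 0 0 0 -2;0 0 0 0 0 -2")

```text
time: 14.57
tool_pos: [621.6, -224.3, 116.9]
tcp_rot: [-89.9, 0.1, -100.2]
ft_force: [5.6, 4.3, 2.3]
finger_gap: 38.9
```

```bash
python3 q.py
```

```text
t 14.72 jaw -10.12 tz 0.022 sd 0.034 e6 0.301 F [5.6 3.7 4. ] P [ 621.5 -224.3  116.9] gap 39.0
```

Request:
move_arm(motion="0.15 0.1 0 0 0 -3;0.15 0.1 0 0 0 -6;0.15 0.1 0 0 0 -9;0.15 0.1 0 0 0 -12;0.15 0.1 0 0 0 -14;0.15 0.1 0 0 0 -14")

```text
time: 15.22
tool_pos: [622.0, -224.3, 116.8]
tcp_rot: [-90.0, -0.0, -114.3]
ft_force: [0.2, -0.7, 6.7]
finger_gap: 38.9
```

```bash
python3 q.py
```

```text
t 15.37 jaw -24.20 tz -0.109 sd 0.017 e6 0.251 F [-0.  -0.7  7. ] P [ 622.  -224.3  116.8] gap 39.0
```

Request:
move_arm(motion="0 0 0 0 0 -3;0 0 0 0 0 -3")

```text
time: 15.53
tool_pos: [622.0, -224.3, 116.8]
tcp_rot: [-90.0, -0.0, -117.3]
ft_force: [0.6, -0.6, 6.6]
finger_gap: 38.5
```

```bash
python3 q.py
```

```text
t 15.68 jaw -27.21 tz 0.040 sd 0.023 e6 0.401 F [0.2 0.2 7. ] P [ 622.  -224.3  116.9] gap 38.8
```

Request:
move_arm(motion="0 0 0 0 0 -3;0 0 0 0 0 -3")

```text
time: 15.85
tool_pos: [622.0, -224.3, 116.8]
tcp_rot: [-90.0, -0.0, -120.3]
ft_force: [0.3, 0.1, 6.8]
finger_gap: 39.1
```

```bash
python3 q.py
```

```text
t 16.00 jaw -30.20 tz 0.099 sd 0.018 e6 0.500 F [0.5 0.1 6.7] P [ 622.  -224.3  116.8] gap 38.9
```

Request:
move_arm(motion="0 0 0 0 0 -2;0 0 0 0 0 -2")

```text
time: 16.17
tool_pos: [622.1, -224.3, 116.8]
tcp_rot: [-90.0, -0.0, -122.3]
ft_force: [0.3, -1.5, 6.3]
finger_gap: 38.7
```

```bash
python3 q.py
```

```text
t 16.32 jaw -32.18 tz 0.084 sd 0.045 e6 0.334 F [ 0.4 -0.4  6.6] P [ 622.1 -224.3  116.8] gap 39.1
```

Request:
move_arm(motion="0 0 0 0 0 -3;0 0 0 0 0 -6;0 0 0 0 0 -9;0 0 0 0 0 -12;0 0 0 0 0 -14;0 0 0 0 0 -14")

```text
time: 16.82
tool_pos: [622.3, -224.5, 116.8]
tcp_rot: [-90.0, -0.0, -136.3]
ft_force: [0.1, -1.0, 7.0]
finger_gap: 38.7
```

```bash
python3 q.py
```

```text
t 16.97 jaw -46.20 tz -0.095 sd 0.027 e6 0.268 F [ 1.4 -1.   5.8] P [ 622.3 -224.5  116.9] gap 38.8
```

Request:
move_arm(motion="0 0 0 0 0 -3;0 0 0 0 0 -3")

```text
time: 17.13
tool_pos: [622.3, -224.5, 116.9]
tcp_rot: [-90.0, -0.0, -139.3]
ft_force: [1.7, -1.8, 4.3]
finger_gap: 38.9
```

```bash
python3 q.py
```

```text
t 17.28 jaw -49.21 tz -0.062 sd 0.020 e6 0.366 F [ 1.8 -1.5  5. ] P [ 622.3 -224.5  116.9] gap 38.9
```

Request:
move_arm(motion="0 0 0 0 0 -3;0 0 0 0 0 -3")

```text
time: 17.45
tool_pos: [622.3, -224.5, 116.8]
tcp_rot: [-90.0, -0.0, -142.3]
ft_force: [3.3, -0.3, 3.9]
finger_gap: 38.7
```

```bash
python3 q.py
```

```text
t 17.60 jaw -52.19 tz 0.067 sd 0.031 e6 0.477 F [ 2.1 -1.4  4.8] P [ 622.4 -224.5  116.8] gap 38.8
```

Request:
move_arm(motion="0 0 0 0 0 -2;0 0 0 0 0 -2")

```text
time: 17.77
tool_pos: [622.4, -224.5, 116.9]
tcp_rot: [-90.0, -0.0, -144.3]
ft_force: [2.6, -2.2, 5.8]
finger_gap: 38.8
```

```bash
python3 q.py
```

```text
t 17.92 jaw -54.18 tz 0.048 sd 0.023 e6 0.319 F [ 2.2 -2.3  5.3] P [ 622.4 -224.5  116.9] gap 38.9
```

Request:
move_arm(motion="0 0 0 0 0 -2;0 0 0 0 0 -2")

```text
time: 18.08
tool_pos: [622.5, -224.5, 116.8]
tcp_rot: [-90.0, -0.0, -146.3]
ft_force: [1.7, -2.1, 5.0]
finger_gap: 38.7
```

```bash
python3 q.py
```

```text
t 18.23 jaw -56.19 tz 0.070 sd 0.044 e6 0.360 F [ 2.3 -2.4  4.8] P [ 622.4 -224.5  116.9] gap 38.8
```

Request:
move_arm(motion="0 0 0 0 0 -2;0 0 0 0 0 -2")

```text
time: 18.4
tool_pos: [622.5, -224.5, 116.9]
tcp_rot: [-90.0, -0.0, -148.3]
ft_force: [3.6, -3.4, 2.8]
finger_gap: 38.9
```

```bash
python3 q.py
```

```text
t 18.55 jaw -58.23 tz -0.010 sd 0.019 e6 0.296 F [ 2.6 -3.7  4.2] P [ 622.4 -224.5  116.8] gap 39.0
```

Request:
move_arm(motion="0 -0.1 0 0 0 -3;0 -0.1 0 0 0 -6;0 -0.1 0 0 0 -9;0 -0.1 0 0 0 -12;0 -0.1 0 0 0 -14;0 -0.1 0 0 0 -14")

```text
time: 19.05
tool_pos: [622.6, -224.9, 116.9]
tcp_rot: [-90.0, 0.0, -162.3]
ft_force: [3.3, -0.5, 4.7]
finger_gap: 38.5
```

```bash
sed -i 's/range(4)/range(3)/' q.py; python3 q.py
```

```text
t 19.15 jaw -72.23 tz -0.010 sd 0.014 e6 0.440 F [ 2.9 -1.2  5.2] P [ 622.6 -224.8  116.9] gap 39.1
```

Request:
move_arm(motion="0 0 0 0 0 -3;0 0 0 0 0 -3")

```text
time: 19.32
tool_pos: [622.6, -224.9, 116.9]
tcp_rot: [-90.0, 0.0, -165.3]
ft_force: [2.5, -2.2, 5.9]
finger_gap: 38.7
```

```bash
python3 q.py
```

```text
t 19.42 jaw -75.24 tz 0.101 sd 0.023 e6 0.616 F [ 2.3 -1.6  5.6] P [ 622.6 -224.8  116.9] gap 38.9
```

Request:
move_arm(motion="0 0 0 0 0 -2;0 0 0 0 0 -2")

```text
time: 19.58
tool_pos: [622.6, -224.9, 116.9]
tcp_rot: [-90.0, 0.0, -167.3]
ft_force: [3.4, -2.5, 5.4]
finger_gap: 39.0
```

```bash
python3 q.py
```

```text
t 19.68 jaw -77.21 tz 0.174 sd 0.022 e6 0.522 F [ 3.7 -2.   5.2] P [ 622.6 -224.9  116.9] gap 38.7
```

Rising further than at any earlier click. Continue gently.

Request:
move_arm(motion="0 0 0 0 0 -1.2;0 0 0 0 0 -1.2")

```text
time: 19.85
tool_pos: [622.7, -224.9, 116.9]
tcp_rot: [-90.0, 0.0, -168.4]
ft_force: [3.1, -2.0, 6.2]
finger_gap: 39.2
```

```bash
python3 q.py
```

```text
t 19.95 jaw -78.38 tz 0.243 sd 0.032 e6 0.443 F [ 2.6 -2.   5.9] P [ 622.6 -224.9  116.9] gap 39.1
```

Request:
move_arm(motion="0 0 0 0 0 -1;0 0 0 0 0 -1")

```text
time: 20.12
tool_pos: [622.6, -224.9, 116.8]
tcp_rot: [-90.0, 0.0, -169.4]
ft_force: [4.5, -1.7, 4.8]
finger_gap: 38.9
```

```bash
python3 q.py
```

```text
t 20.22 jaw -79.37 tz 0.285 sd 0.004 e6 0.458 F [ 3.7 -1.7  5.1] P [ 622.6 -224.9  116.8] gap 38.7
```

Request:
move_arm(motion="0 0 0 0 0 6;0 0 0 0 0 12;0 0 0 0 0 18;0 0 0 0 0 24;0 0 0 0 0 30;0 0 0 0 0 36;0 0 0 0 0 42;0 0 0 0 0 48;0 0 0 0 0 54;0 0 0 0 0 60")

```text
time: 21.05
tool_pos: [621.9, -224.3, 116.8]
tcp_rot: [-90.1, 0.0, -109.1]
ft_force: [-3.7, 1.2, 11.3]
finger_gap: 38.9
```

Request:
move_arm(motion="0 0 0 0 0 6;0 0 0 0 0 12;0 0 0 0 0 18;0 0 0 0 0 24;0 0 0 0 0 30;0 0 0 0 0 36;0 0 0 0 0 42;0 0 0 0 0 48;0 0 0 0 0 54;0 0 0 0 0 54")

```text
time: 21.88
tool_pos: [621.0, -224.6, 116.8]
tcp_rot: [-90.1, 0.1, -55.0]
ft_force: [-5.7, 0.2, 11.2]
finger_gap: 38.7
```

```bash
python3 q.py
```

```text
t 21.98 jaw 34.80 tz 0.075 sd 0.064 e6 -1.199 F [-5.8  0.6 10.7] P [ 621.  -224.6  116.8] gap 39.0
```

Request:
move_arm(motion="0 0 0 0 0 4.4;0 0 0 0 0 4.4;0 0 0 0 0 4.4")

```text
time: 22.23
tool_pos: [620.9, -224.6, 116.8]
tcp_rot: [-90.1, 0.2, -50.9]
ft_force: [-6.5, -0.6, 11.2]
finger_gap: 38.8
```

```bash
python3 q.py
```

```text
t 22.33 jaw 39.04 tz 0.094 sd 0.029 e6 -0.077 F [-6.2  0.6 11.2] P [ 620.9 -224.6  116.8] gap 38.9
```

Request:
move_arm(motion="-0.2 0 0.1 0 0 1;-0.2 0 0.1 0 0 1;-0.2 0 0.1 0 0 1")

```text
time: 22.58
tool_pos: [620.7, -224.6, 116.9]
tcp_rot: [-90.0, 0.0, -49.9]
ft_force: [6.8, -2.2, -0.2]
finger_gap: 38.9
```

```bash
python3 q.py
```

```text
t 22.68 jaw 40.06 tz 0.051 sd 0.009 e6 0.011 F [ 6.5 -1.6 -0.4] P [ 620.7 -224.6  116.9] gap 39.0
```

Request:
move_arm(motion="0 0 0 0 0 0;0 0 0 0 0 0;0 0 0 0 0 0;0 0 0 0 0 0;0 0 0 0 0 0;0 0 0 0 0 0;0 0 0 0 0 0;0 0 0 0 0 0", fingers=8.5)

```text
time: 23.35
tool_pos: [620.3, -225.1, 117.7]
tcp_rot: [-90.0, 0.0, -50.1]
ft_force: [0.9, -0.7, 0.1]
finger_gap: 85.1
```

Request:
move_arm(motion="0 0 3 0 0 0;0 0 6 0 0 0;0 0 9 0 0 0;0 0 12 0 0 0;-3 8 12 0 0 0;-7 12 12 0 0 0;-10 16 12 0 0 0;-12 18 12 0 0 0;-12 18 12 0 0 0")

```text
time: 24.1
tool_pos: [504.9, -51.1, 237.6]
tcp_rot: [-90.0, -0.0, -50.1]
ft_force: [0.0, 1.3, 1.1]
finger_gap: 85.4
```

```bash
python3 - <<'E'
from h import *
s=snap('scene');t=snap('top')
S=readout.sense();print(S['time'],S['tool_pos'],S['ft_force'],S['wrist_torque'])
A=cv2.resize(s['image'][195:255,105:165],None,fx=8,fy=8,interpolation=cv2.INTER_CUBIC)[:,:400]
B=cv2.resize(t['image'][175:235,465:515],None,fx=8,fy=8,interpolation=cv2.INTER_CUBIC)
cv2.imwrite('pics/c2.png',np.hstack([A,B]))
E
```

```text
24.2 [502.64488596 -48.29344017 236.89891328] [ 0.54035697 -0.91639394 -0.2449137 ] [0.01038936 0.03198438 0.01395178]
```

View pics/c2.png

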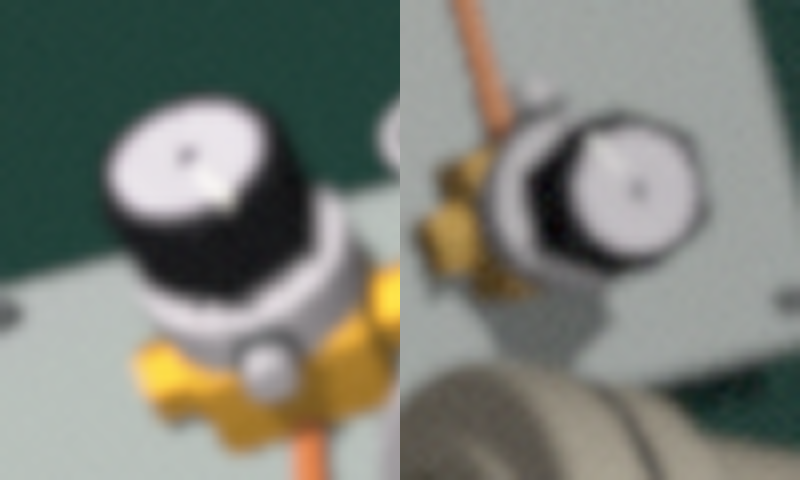

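```bash
python3 - <<'E'
from h import *
s=snap('scene');t=snap('top')
for q,c,e in((s,(127.9,213.9),(133.2,220.5)),(t,(494.6,198.3),(489.1,192.6))):
    C=ray(q,*c,141);E=ray(q,*e,142);d=E-C;print(np.degrees(np.arctan2(d[1],d[0])))
E
```

```text
36.5225314690311
44.628067231407805
```

```bash
python3 -c "
from bench import r;print(r.hand_in())"
```

```text
the job is handed in; nothing more can be done
None
```

I seated the needle and backed the knob off five clicks, then let go and handed the job in. No verdict was reported.

- **Seating:** I gripped the knob across its flats and turned it clockwise in small torque-checked steps. The seat showed as a steady torque rise of about 2.6 N m per rad. I stopped at about 0.285 N m, roughly 3.5° (0.06 rad) past first touch. That is firm, and well below the 0.5 N m damage limit.
- **Back-off:** I released the knob about 115.8° from the estimated touch point, which is 5.15 clicks against the expected 5.1. After that the arm moved clear, and the wrist forces read only noise. About 24 s had passed on the robot's clock, against the 67 s limit.
- **Check that disagreed:** The rib reads about 40° in the final pictures, matching the release angle. Comparing start and end pictures gives a net turn of about 39°, where two whole clicks (seven closed, five open) should give 45°. I put this down to about one pixel of reading error on the rib. The torque pattern puts the starting rest at about 85°, which fits the 45°.
- **Not checked:** I did not measure the other items again afterwards. The arm's path stayed clear of the T-bar valve, gauge, wrench and adapter.

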